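Gauge the dried mooring bushings

ROBOT

A 6-joint arm with a two-finger parallel gripper is mounted at the origin on the work surface. World frame = base frame: x ahead of the robot, y to its left, z up, the work surface at z = 0. Lengths are in mm, angles in rad, forces in N, time in s.
With the tool pointing down it reaches from about 350 to 975 mm from the base axis. Payload 7.1 kg.
Tool frame: the origin (TCP) lies between the finger pads; the fingertips stand 19 mm ahead of it and the grasp point (between the pads) is the TCP; z points along the fingers, y is the direction in which the jaws open and shut (so a half turn about z gives the same grasp; the last joint's range is limited). The gripper opens to 88 mm and grips with 3 to 60 N. Pads are 20 mm wide; open, the fingers measure 115 mm over their backs; the gripper's body (75 mm by 178 mm) begins 61 mm behind the grasp point.
Start: joints at [-1.163, 0.423, 1.63, -0, 1.089, -0.019], TCP at [258.74, -568.91, 241.675] pointing down, gripper open.
Joint ranges: [-3, 3], [-0.9, 2.11], [0.09, 2.58], [-1.31, 4.45], [0.11, 2.69], [-2.54, 2.54]. Speed limits (rad/s): [2.39, 2.39, 3.01, 3.14, 3.14, 3.14].

INTERFACE

Orientations are given as a unit quaternion [w, x, y, z].
In Python, from rig import manip, effector, snapshot, calibration gives the robot as it stands. Calls block until the motion is done:
- manip.goto(position, orientation): joint-space move of the TCP to a pose.
- manip.move_straight(position, max_speed=150, orientation=None): straight line of the TCP; orientation=None keeps the orientation; max_speed is the mean speed in mm/s.
- manip.move_joints(angles): joint-space move.
- effector.grip(opening, f_grip=None): finger opening in mm; f_grip is the grip in N (None keeps the last); returns when the fingers have stopped.
- manip.dwell(seconds).
- manip.inverse_kinematics(position, orientation): joint angles nearest the present ones, or None.
- snapshot(name): name is "scene" or "side" or "wrist"; returns (picture, depth): 400x640x3 uint8, blue, green, red; 400x640 float32, mm along the optical axis (not along the pixel's ray), 0 where there is no reading.
- calibration(name): a dict with "fx", "fy", "cx", "cy" (pixels), "view" (4x4, takes a point from world to camera coordinates); the wrist camera has in their place "mount" (4x4, takes a point from camera to tool coordinates, whose origin is the TCP and whose axes are the flange's). Camera axes: x right, y down, z forward; pixel columns grow to the right and rows downward; lengths in mm; the calibration is good to about 2 mm. A picture is of the moment at which its call begins: read the wrist's pose just before it. calibration takes no time and is no camera call.
A pose or a line that the arm cannot do raises manip.PlanningError and nothing moves.
- manip.job_done(): hands the job in, once; it reports no verdict.
Readings, each from a call of its own:
- manip.current_time_s(): time.
- manip.current_joints(): joint angles.
- manip.current_qd(): joint speeds.
- manip.current_effort(): joint torques, N m.
- manip.current_tcp_pos(): TCP position.
- manip.current_eef_rot(): TCP orientation.
- manip.current_ft_force(): force on the tool from outside, world axes, zero at the start.
- manip.current_wrist_torque(): the same for the moment, N m.
- manip.current_gripper_width(): finger opening in mm.
Only numpy, scipy, OpenCV 4.12 (cv2) and the standard library are available. Lean on these libraries where they do the work, as an engineer would, in place of code of your own. Each camera call takes 0.05 s, during which the arm holds its last target. There are 200 camera calls.

TASK

Fetch every yellow nylon bushing out of the drying box: push its sprung clear flap inwards, hold it open with the wrist while you reach down behind it, and let it close again behind you. Then try the plug gauge from above in each bushing: stand those that it passes right through upright in the white ready tray, and put those in which it sticks part way into the blue kidney dish. Finish with the gauge standing in its wooden block again and the flap shut, and leave the mussel shell, plumb bob and probe where they lie.

Things in the scene. Friction and masses are not known exactly. Their poses are not given: they have to be found in the camera images.
- dry_box: White drying box, 520 wide (y), 239 deep (x), 290 mm high, fixed; place and yaw vary. Origin: on the table under the middle of the bushings' row; x into the box, away from the robot, z up. Floor top z = 6. Front sill x = -69 to -65, top z = 70. The sloping front above the sill is open but for the flap. Side walls y = +-250 mm, sloping like the flap; roof from x = 98, z = 284 to 290 mm.
- lane (a point): Middle of the bushings' row, on the box's flat floor (axes as the box's); nothing else stands inside. A vertical gripper going straight down over a bushing pushes the flap in, holds it open while down, and lets it shut as it rises straight up. With the fingers closing along the box's x the rear finger keeps the flap's edge off the bushing; closing along y, the edge slides down the held bushing.
- flap (a joint): Angle (rad) of the clear flap: 0 shut, grows to 1.2 as its lower edge swings into the box, plumb at 0.76. Hinge along box y at x = 100, z = 280 mm; 492 mm wide, 3 mm thick, 240 mm from hinge to lower edge (12 mm round rubber bead). Shut, it slopes forward and down to x = -65, z = 106 mm. A weak spring shuts it: about 0.5 N at its lower edge starts it, 1 to 1.5 N holds it open.
- bushing_a: Yellow nylon sleeve bushing (up to four; None if absent), 24 mm across, 24 mm high, upright, 15 mm bore open at the top. Sound: 15 mm right through. Swollen: narrows to 8 mm from 9 mm below the top, so the gauge sticks; otherwise alike, any of them may be either. Origin: centre of underside, z up. Starts on the drying box's floor, about 105 mm from its neighbour.
- bushing_b: Yellow nylon sleeve bushing (up to four; None if absent), 24 mm across, 24 mm high, upright, 15 mm bore open at the top. Sound: 15 mm right through. Swollen: narrows to 8 mm from 9 mm below the top, so the gauge sticks; otherwise alike, any of them may be either. Origin: centre of underside, z up. Starts on the drying box's floor, about 105 mm from its neighbour.
- bushing_c: Yellow nylon sleeve bushing (up to four; None if absent), 24 mm across, 24 mm high, upright, 15 mm bore open at the top. Sound: 15 mm right through. Swollen: narrows to 8 mm from 9 mm below the top, so the gauge sticks; otherwise alike, any of them may be either. Origin: centre of underside, z up. Starts on the drying box's floor, about 105 mm from its neighbour.
- bushing_d: Yellow nylon sleeve bushing (up to four; None if absent), 24 mm across, 24 mm high, upright, 15 mm bore open at the top. Sound: 15 mm right through. Swollen: narrows to 8 mm from 9 mm below the top, so the gauge sticks; otherwise alike, any of them may be either. Origin: centre of underside, z up. Starts on the drying box's floor, about 105 mm from its neighbour.
- gauge: Plug gauge, 94 mm long, 80 g. Origin: centre of the plug's tip, z up the axis to the handle. Plug 12 mm across, 34 mm long, tapering to 5 mm over the last 5 mm; collar 28 mm across at 34 to 39 mm; round handle 20 mm across at 39 to 94 mm, gripped from above. It goes right through a sound bushing (24 mm, down to the support); in a swollen one it stops 9 to 12 mm below the top.
- gauge_block: Dark wooden block, 70 x 70 x 40 mm, fixed, in which the gauge stands: a hole 17 mm across and 37 mm deep in the middle of its top. Origin: centre of the underside, z up. With the collar resting on the block the gauge's tip is 6 mm above the origin.
- mat: Cork mat, 100 mm (x) by 340 mm (y), 4 mm thick, fixed: a free place to stand the bushings on for gauging. Origin: centre of the underside.
- ready_tray: White plastic tray for good bushings, 180 mm (x) by 130 mm (y), rim 30 mm high, walls and floor 4 mm thick, fixed. Origin: centre of the underside. It and the kidney dish change places from start to start.
- kidney_dish: Blue enamel kidney dish for bushings that fail, 220 mm (x) by 116 mm (y), rim 38 mm high, walls and floor 3 mm thick, fixed. Origin: on the table under the middle of its length; its +y side is dented in the middle to y = 36 mm, its -y side reaches y = -58 mm. Its clear floor spans about x = +-80 mm along y = -12 mm.
- mussel_shell: Cracked dark horse mussel shell, 110 mm long, loose; leave alone. Origin: about the centre of its underside.
- plumb_bob: Brass plumb bob, 40 mm across, 92 mm high, standing point up, loose; leave alone. Origin: centre of its underside.
- probe: Rubber-tipped aluminium probe, 211 mm long, 10 mm thick, lying left of the mat, loose; leave alone. Origin: near its middle, on the table.
Things that resemble listed ones, but are neither listed nor needed, are in the scene too. Of the things that look like the gauge_block, the smallest one is meant.

How it is judged:
By the outcome, as a careful person would: the job done as asked, in the order asked, and still so for the second after the job is handed in, with the robot touching nothing.
Of bushing_a, bushing_b, bushing_c, bushing_d only 3 to 4 are there at a start; the rules pass over those that are not, and their reading is None.
At some moment in a run one of bushing_a, bushing_b, bushing_c, bushing_d may be knocked a few centimetres aside while the robot is not near it.
It also fails if it takes over 210 s, if anything falls off the work surface, if the arm or the gripper's body presses on something with over 40 N, if the wrist force passes 120 N, or if a joint passes its speed limit or range.

## Working session

There is one attempt and no reset: what is moved stays moved. The work goes in short steps, each a Python script; the robot and the scene stay as the last script left them, time stands still between calls to the robot, and variables do not carry over. Pictures are saved under pics/ and viewed, on a budget of 14 in all, crops included, one or two more only if the job needs it, and the job is handed in when it is done.

```bash
ls; mkdir -p pics
cat > h.py <<'E'
import numpy as np, cv2, json
from rig import manip, effector, snapshot, calibration
from scipy.spatial.transform import Rotation as R
def q(yaw):  # tool down; jaw (tool y) direction at angle: see print
    r=R.from_euler('z',yaw)*R.from_euler('x',np.pi); x,y,z,w=r.as_quat(); return [w,x,y,z]
def pose():
    w,x,y,z=manip.current_eef_rot(); T=np.eye(4); T[:3,:3]=R.from_quat([x,y,z,w]).as_matrix(); T[:3,3]=manip.current_tcp_pos(); return T
def c2w(name,T=None):
    c=calibration(name)
    return c,(np.linalg.inv(np.array(c["view"])) if name!="wrist" else (pose() if T is None else T)@np.array(c["mount"]))
def ray(name,uv,z,T=None):
    c,M=c2w(name,T); uv=np.atleast_2d(uv).astype(float)
    d=np.c_[(uv[:,0]-c["cx"])/c["fx"],(uv[:,1]-c["cy"])/c["fy"],np.ones(len(uv))]@M[:3,:3].T; o=M[:3,3]
    return o+d*((z-o[2])/d[:,2])[:,None]
def cloud(name,dep,T=None):
    c,M=c2w(name,T); v,u=np.mgrid[:dep.shape[0],:dep.shape[1]]
    p=np.stack([(u-c["cx"])/c["fx"]*dep,(v-c["cy"])/c["fy"]*dep,dep],-1)@M[:3,:3].T+M[:3,3]
    p[dep==0]=np.nan; return p
def proj(name,P,T=None):
    c,M=c2w(name,T); p=(np.atleast_2d(P)-M[:3,3])@M[:3,:3]
    return np.c_[c["fx"]*p[:,0]/p[:,2]+c["cx"],c["fy"]*p[:,1]/p[:,2]+c["cy"]]
E
python3 - <<'E'
from h import *
for n in("scene","side"):
    p,d=snapshot(n); cv2.imwrite(f"pics/{n}0.png",p); np.save(f"{n}0.npy",d)
    c,M=c2w(n); print(n,c["fx"],M[:3,3].round(),M[:3,2].round(2))
print(pose().round(3),manip.current_time_s(),manip.current_gripper_width())
print(np.array(calibration("wrist")["mount"]).round(2))
E
```

```text
pics
scene 480.8652687589487 [ 189.  286. 1695.] [ 0.22 -0.22 -0.95]
side 472.90371718439667 [ 948. -241. 1494.] [-0.29  0.1  -0.95]
[[ 9.10000e-01  4.14000e-01 -1.00000e-03  2.58538e+02]
 [ 4.14000e-01 -9.10000e-01  1.00000e-03 -5.68518e+02]
 [-0.00000e+00 -1.00000e-03 -1.00000e+00  2.41007e+02]
 [ 0.00000e+00  0.00000e+00  0.00000e+00  1.00000e+00]] 0.1 87.88481143204639
[[  -0.     -0.96   -0.29   80.06]
 [   1.     -0.     -0.     -0.4 ]
 [   0.     -0.29    0.96 -142.96]
 [   0.      0.      0.      1.  ]]
```

View pics/scene0.png

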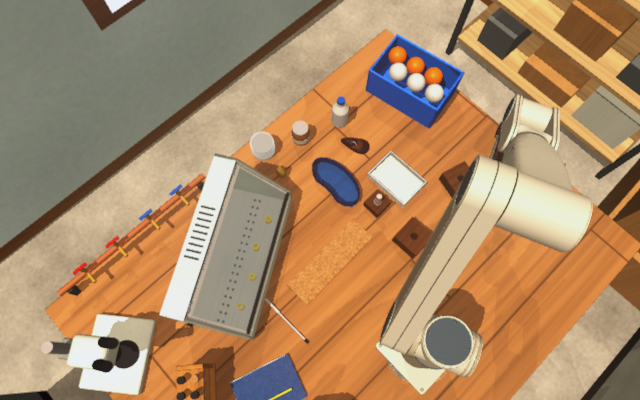

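View pics/side0.png

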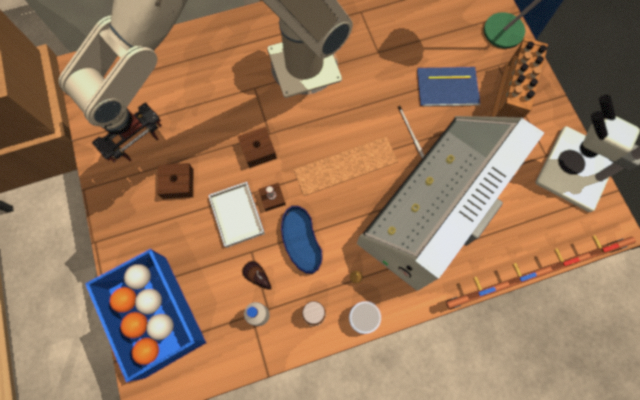

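Scene view: four yellow bushings behind the flap at (268,219), (255,247), (252,277), (240,307), and side view (391,230), (414,208), (429,181), (449,159). Candidates for the block are scene (377,203), which is the smallest and holds the gauge, with bigger lookalikes at (412,238) and (457,182). The dish is at (336,181), the tray at (397,178) and the mat at (330,262).

```bash
cat > m.py <<'E'
from h import *
def comps(mask,amin,amax):
    n,l,s,c=cv2.connectedComponentsWithStats(mask.astype(np.uint8)); return [(c[i],s[i,4],l==i) for i in range(1,n) if amin<=s[i,4]<=amax]
E
python3 - <<'E'
from m import *
for n in("scene","side"):
    p=cv2.imread(f"pics/{n}0.png"); d=np.load(f"{n}0.npy"); hsv=cv2.cvtColor(p,cv2.COLOR_BGR2HSV); P=cloud(n,d)
    H,S,V=[hsv[...,i].astype(int) for i in range(3)]
    print(n)
    for c,a,m in comps((H>20)&(H<32)&(S>110)&(V>100),6,300):
        print(" yel",c.round(1),a,ray(n,c,25)[0].round(1),"dep",np.nanmedian(P[m],0).round(0))
    for nm,mk,z,lo in(("blue",(H>100)&(H<125)&(S>100)&(P[...,2]<60),38,600),("white",(S<45)&(V>180)&(P[...,2]<45),30,600),
         ("dark",(V<110)&(P[...,2]>25)&(P[...,2]<75)&(S>60)&((H<15)|(H>165)),40,100),("cork",(H>8)&(H<20)&(P[...,2]>2)&(P[...,2]<9)&(S<190),4,800)):
        mk=cv2.morphologyEx(mk.astype(np.uint8),cv2.MORPH_OPEN,np.ones((2,2)))
        for c,a,m in comps(mk,lo,20000):
            uv=np.argwhere(m)[:,::-1]; W=P[m]; b=cv2.minAreaRect(ray(n,uv,z)[:,:2].astype(np.float32))
            print(" ",nm,c.round(0),a,"rect",np.round(b[0]),np.round(b[1]),round(b[2],1),"z",np.nanpercentile(W[:,2],[5,50,95]).round(0))
E
```

```text
scene
 yel [512.    7.2] 69 [  673.5 -1306.3    25. ] dep [  740. -1521.  -200.]
 yel [545.5   7.6] 164 [  574.1 -1409.     25. ] dep [  636. -1635.  -202.]
 yel [521.7   8.4] 24 [  641.3 -1331.7    25. ] dep [  700. -1549.  -200.]
 yel [478.1  24.9] 14 [  713.7 -1131.8    25. ] dep [  906. -1652.  -586.]
 yel [472.5  28.3] 11 [  718.6 -1101.5    25. ] dep [  916. -1609.  -581.]
 yel [462.4  36.3] 9 [  721.1 -1040.2    25. ] dep [  917. -1524.  -586.]
 yel [470.4  42.4] 20 [  678.9 -1041.5    25. ] dep [  860. -1523.  -583.]
 yel [478.6  49.5] 8 [  632.5 -1039.7    25. ] dep [  796. -1522.  -584.]
 yel [516.1  56.5] 71 [  504.6 -1126.     25. ] dep [  625. -1637.  -582.]
 yel [614.9  58.7] 67 [  218.9 -1413.1    25. ] dep [  225. -1643.  -201.]
 yel [574.3 101.7] 23 [  212.1 -1129.2    25. ] dep [  220. -1643.  -583.]
 yel [626.8 142.8] 53 [  -37. -1131.    25.] dep [ -119. -1644.  -583.]
 yel [267.8 219. ] 40 [684.3  73.   25. ] dep [648.  89. 150.]
 yel [255.6 246.6] 30 [637.5 172.4  25. ] dep [602. 182. 161.]
 yel [252.  276.1] 42 [566.9 250.9  25. ] dep [540. 253. 146.]
 yel [240
[... 710 characters left out ...]
75.3  25. ] dep [672. 129. 189.]
 yel [391.3 230.3] 36 [684.7  74.9  25. ] dep [712.  43. 176.]
  blue [543.  15.] 695 rect [ 94. 895.] [ 81. 203.] 35.4 z [-560. -458. -336.]
  blue [448.  88.] 1424 rect [268. 448.] [194. 129.] 72.9 z [ 6. 12. 18.]
  blue [301. 241.] 1710 rect [ 627. -209.] [ 98. 217.] 89.3 z [-2.  3. 39.]
  blue [168. 317.] 1313 rect [ 692. -653.] [103. 290.] 87.4 z [  3.   8. 138.]
  white [236. 217.] 1816 rect [ 484. -383.] [166. 118.] 2.2 z [-2.  4. 19.]
  dark [259. 151.] 624 rect [ 286. -251.] [101.  99.] 4.6 z [22. 55. 62.]
  dark [175. 180.] 951 rect [ 309. -536.] [109. 112.] 75.6 z [23. 55. 62.]
  dark [272. 199.] 304 rect [ 464. -254.] [70. 66.] 1.5 z [19. 39. 46.]
```

Run:
```python
from m import *
yaw=0.547; o=np.array([601.5,212,0]); Rz=R.from_euler('z',yaw).as_matrix()
for n in("scene","side"):
    p=cv2.imread(f"pics/{n}0.png"); P=cloud(n,np.load(f"{n}0.npy")); B=(P-o)@Rz
    m=(abs(B[...,1])<235)&(B[...,0]>-60)&(B[...,0]<85)&(B[...,2]>90)&(B[...,2]<270)
    Q=B[m]; Q=Q[abs(Q[:,2]-(106+(Q[:,0]+65)*1.0545))<40]
    A=np.c_[Q[:,1:],np.ones(len(Q))]
    for _ in range(3):
        s,*_=np.linalg.lstsq(A,Q[:,0],rcond=None); r=Q[:,0]-A@s; k=abs(r)<8; Q,A=Q[k],A[k]
    print(n,len(Q),"flap x=a*y+b*z+c",s.round(4),"x at z=106",(s[1]*106+s[2]).round(1),"std",r.std().round(1), "expect b=.948")
    r=(B[...,2]>270)&(B[...,2]<305)&(abs(B[...,1])<300)&(B[...,0]<220)&(B[...,0]>50); q_=B[r]
    rect=cv2.minAreaRect(q_[:,:2].astype(np.float32)); print(" roof",r.sum(),np.percentile(q_[:,0],[1,99]).round(),np.percentile(q_[:,1],[1,99]).round(),"z",np.median(q_[:,2]).round(1),rect)
    hsv=cv2.cvtColor(p,cv2.COLOR_BGR2HSV)
    # mat : cork is granular/lighter
    x,y,z=P[...,0],P[...,1],P[...,2]
    roi=(x>250)&(x<620)&(y>-230)&(y<250)&(z<12)&(z>-8)
    mk=roi&(hsv[...,1]<175)&(hsv[...,2]>130)
    mk=cv2.morphologyEx(mk.astype(np.uint8),cv2.MORPH_OPEN,np.ones((3,3)))
    for c,a,m2 in comps(mk,200,9000):
        uv=np.argwhere(m2)[:,::-1]; print(" mat?",c.round(),a,cv2.minAreaRect(ray(n,uv,4)[:,:2].astype(np.float32)))
    uv=(330,262) if n=="scene" else (346,165); print(" centre px",ray(n,uv,4).round())
    # shut box parts
    bl=(x>420)&(x<510)&(y>-300)&(y<-210)&(z>33)&(z<46)
    print(" block top",bl.sum(),np.nanmedian(P[bl],0).round(1),cv2.minAreaRect(P[bl][:,:2].astype(np.float32)))
    g=(x>420)&(x<510)&(y>-300)&(y<-210)&(z>88)&(z<110); print(" gauge top",g.sum(),np.nanmean(P[g],0).round(1))
print(Rz)
```

```text
scene 7617 flap x=a*y+b*z+c [-2.060000e-02  9.424000e-01 -1.674609e+02] x at z=106 -67.6 std 3.5 expect b=.948
 roof 5009 [ 83. 172.] [-255.  256.] z 291.0 ((124.63985443115234, -1.331634521484375), (97.39269256591797, 521.7340087890625), 1.4833792448043823)
 mat? [345. 192.] 212 ((572.2700805664062, -208.58201599121094), (94.8430404663086, 43.65381622314453), 3.535297155380249)
 mat? [329. 261.] 2332 ((424.051025390625, 9.08416748046875), (105.28767395019531, 343.7218017578125), 2.4488677978515625)
 centre px [[418.  16.   4.]]
 block top 259 [ 448.7 -251.7   41.5] ((456.04833984375, -257.899658203125), (71.21624755859375, 73.08540344238281), 1.5108565092086792)
 gauge top 33 [ 455.1 -256.9   99.9]
side 7258 flap x=a*y+b*z+c [-2.340000e-02  9.451000e-01 -1.653427e+02] x at z=106 -65.2 std 2.5 expect b=.948
 roof 5808 [ 86. 173.] [-256.  258.] z 289.6 ((125.86727905273438, 4.54888916015625), (94.32884216308594, 524.5645751953125), 0.9993605017662048)
 mat? [296. 226.] 218 ((568.3098754882812, -207.36038208007812), (65.40049743652344, 44.89712905883789), 0.641607403755188)
 centre px [[421.  15.   4.]]
 block top 357 [ 460.1 -255.3   40.2] ((455.9133605957031, -254.6880340576172), (70.57975769042969, 69.17865753173828), 0.8792485594749451)
 gauge top 37 [ 456.3 -254.5   98.4]
[[ 0.85408875 -0.52012731  0.        ]
 [ 0.52012731  0.85408875  0.        ]
 [ 0.          0.          1.        ]]
```

```bash
python3 -c "
import cv2,numpy as np
a=cv2.imread('pics/scene0.png')[110:350,150:450]; cv2.imwrite('pics/crop1.png',cv2.resize(a,None,fx=2.4,fy=2.4,interpolation=cv2.INTER_CUBIC))"
```

```text
(no output)
```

View pics/crop1.png

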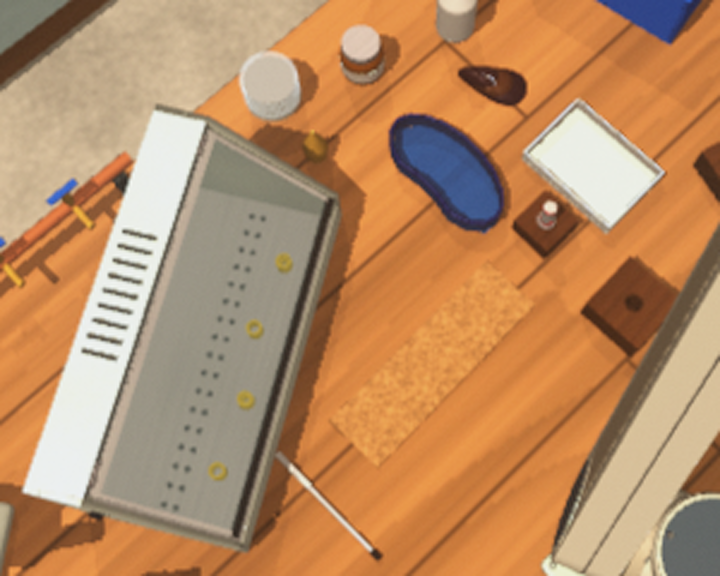

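The crop confirms four bushings at crop (284,263), (255,329), (245,400) and (218,471). The gauge stands in the small block at (547,215), and the plumb bob (315,147) lies outside the box. Next I check the gripper's shape and the IK for the box poses.

```bash
cat >> m.py <<'E'
BY=0.568; BO=np.array([601.5,212.,0]); BR=R.from_euler('z',BY).as_matrix()
def box(x,y,z): return BO+BR@np.array([x,y,z])
E
python3 - <<'E'
from m import *
for nm,xy in dict(A=(684.5,74),B=(637.4,174),C=(566.6,252),D=(517.3,348.5)).items():
    b=(np.array([*xy,0])-BO)@BR; print(nm,b.round(1))
    for a in(BY+np.pi/2,BY-np.pi/2):
        for z in(27,300):
            j=manip.inverse_kinematics(list(box(-5,b[1],z)),q(a)); print("  ",round(a,2),z,None if j is None else np.round(j,2))
p=cv2.imread("pics/side0.png")[60:220,40:240]; cv2.imwrite("pics/crop2.png",cv2.resize(p,None,fx=4,fy=3.75,interpolation=cv2.INTER_CUBIC)[:600])
P=cloud("side",np.load("side0.npy")); T=pose(); G=(P-T[:3,3])@T[:3,:3]
m=(abs(G[...,0])<160)&(abs(G[...,1])<130)&(G[...,2]<25)&(G[...,2]>-230)
g=G[m]
for lo in range(-230,20,25):
    s=g[(g[:,2]>=lo)&(g[:,2]<lo+25)]
    if len(s)>3: print(lo,len(s),"x",np.percentile(s[:,0],[2,98]).round(),"y",np.percentile(s[:,1],[2,98]).round())
E
```

```text
A [  -4.3 -161.     0. ]
   2.14 27 [ 0.09  0.78  1.57 -0.    0.79 -0.48]
   2.14 300 [ 0.09  0.46  1.43  0.    1.25 -0.48]
   -1.0 27 None
   -1.0 300 None
B [  9.8 -51.3   0. ]
   2.14 27 [ 0.24  0.74  1.67 -0.    0.74 -0.33]
   2.14 300 [ 0.24  0.4   1.53  0.    1.22 -0.33]
   -1.0 27 None
   -1.0 300 None
C [-7.9 52.5  0. ]
   2.14 27 [ 0.4   0.71  1.73 -0.    0.7  -0.17]
   2.14 300 [ 0.4   0.36  1.58  0.    1.2  -0.17]
   -1.0 27 None
   -1.0 300 None
D [  2.5 160.4   0. ]
   2.14 27 [ 0.57  0.71  1.74 -0.    0.69  0.01]
   2.14 300 [ 0.57  0.35  1.6  -0.    1.19  0.01]
   -1.0 27 None
   -1.0 300 None
-230 56 x [29. 43.] y [-25.  31.]
-205 185 x [13. 41.] y [-36.  35.]
-180 151 x [ 6. 39.] y [-36.  35.]
-155 103 x [-3. 36.] y [-41.  29.]
-130 261 x [-27.  31.] y [-87.  85.]
-105 865 x [-28.  34.] y [-86.  85.]
-80 193 x [-23.  35.] y [-78.  77.]
-55 11 x [-8. 13.] y [-48.  47.]
-30 40 x [ 3. 14.] y [-55.  54.]
-5 30 x [ 8. 13.] y [-52.  52.]
```

View pics/crop2.png

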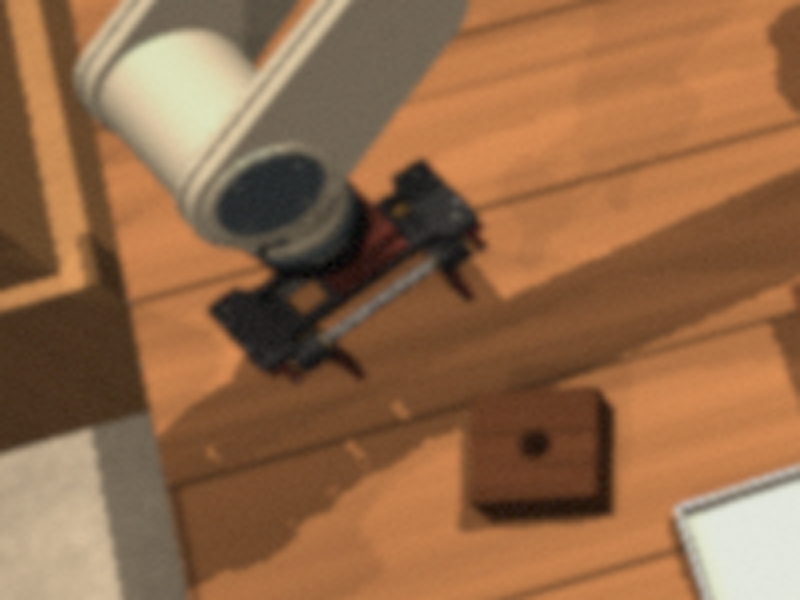

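The gripper body is about 174 mm along the jaw and ±35 mm across, and there is no camera housing in the way. I'll close along box x with the tool at box x ≈ -5 to clear the roof. First fetch is A, with a wrist check from the hover.

```bash
cat >> m.py <<'E'
QB=q(BY+np.pi/2); QM=q(1.65); TS=np.eye(4)
MAT=[np.array([421+(-.035)*o,12.+o]) for o in(-120,-40,40,120)]
def yellow(p): 
    h=cv2.cvtColor(p,cv2.COLOR_BGR2HSV); return cv2.inRange(h,(19,100,70),(33,255,255))
def look(z,near,rad=60,save=None):
    "yellow blob nearest to `near` (xy), seen by wrist, cast onto plane z"
    T=pose(); p,d=snapshot("wrist")
    if save: cv2.imwrite(f"pics/{save}.png",p)
    out=[]
    m=cv2.morphologyEx(yellow(p),cv2.MORPH_CLOSE,np.ones((15,15)))
    for c in cv2.findContours(m,cv2.RETR_EXTERNAL,cv2.CHAIN_APPROX_NONE)[0]:
        (u,v),r=cv2.minEnclosingCircle(c)
        if cv2.contourArea(c)<60: continue
        Q=ray("wrist",c[:,0],z,T)[:,:2]; ctr,rr=cv2.minEnclosingCircle(Q.astype(np.float32)); ctr=np.array(ctr)
        if np.linalg.norm(ctr-near)<rad: out.append((np.linalg.norm(ctr-near),ctr,rr,(round(u),round(v))))
    out.sort(key=lambda t:t[0]); return [t[1:] for t in out]
def fz(): return np.round(manip.current_ft_force(),1)
def fetch(xy,slot):
    xy=np.array(xy); b=(np.r_[xy,0]-BO)@BR; x=min(b[0],-5)
    manip.move_straight(list(box(x,b[1],300)),200,QB); effector.grip(70,15)
    manip.move_straight(list(box(x,b[1],90)),130); print("mid",fz())
    manip.move_straight(list(box(x,b[1],27)),80); print("down",fz(),manip.current_tcp_pos())
    effector.grip(10,15); print("width",manip.current_gripper_width())
    manip.move_straight(list(box(x,b[1],90)),80); manip.move_straight(list(box(x,b[1],300)),130)
    print("up",fz(),"width",manip.current_gripper_width())
    m=MAT[slot]; manip.goto([*m,150],QM); manip.move_straight([*m,40],200); manip.move_straight([*m,25.5],40); print("mat",fz())
    effector.grip(60); manip.move_straight([*m,150],200)
    print("t",manip.current_time_s())
E
python3 - <<'E'
from m import *
b=(np.array([684.5,74,0])-BO)@BR
manip.goto([*box(-60,b[1],330)],QB)
r=look(30,[684.5,74],60,"w1"); print(r, manip.current_time_s())
E
```

```text
[(array([681.050354  ,  76.07397461]), 13.412155151367188, (363, 160))] 2.7167
```

View pics/w1.png

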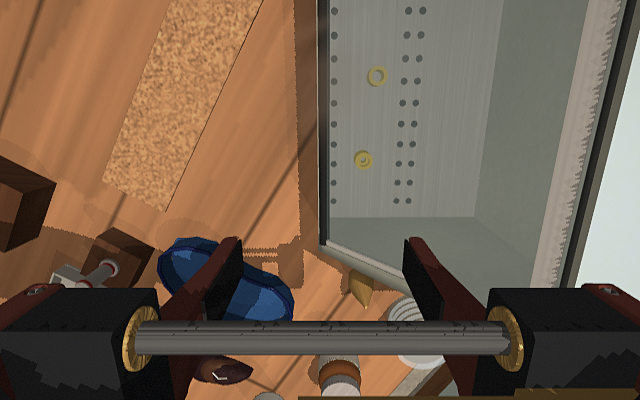

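The wrist view shows A at (363,160), within 4 mm of the two-view estimate, with B at (377,76) and the sill on the left. Fetching A.

Run:
```python
from m import *
fetch((682.8,75),0)
print(look(28,MAT[0],60,"w2"))
print(look(28,MAT[0],60))
```

```text
mid [-2.8 -0.9 -0.5]
down [-2.  -0.8 -0.8] [682.65077551  75.02605237  26.59034789]
width 23.50035056238248
up [-0.2 -0.1 -0.5] width 23.54553690889353
mat [ 0.2 -0.1  0.2]
t 13.9
[(array([ 422.87173462, -111.40337372]), 20.90790557861328, (322, 204))]
[(array([ 423.65951538, -106.95721436]), 16.532608032226562, (323, 200))]
```

View pics/w2.png

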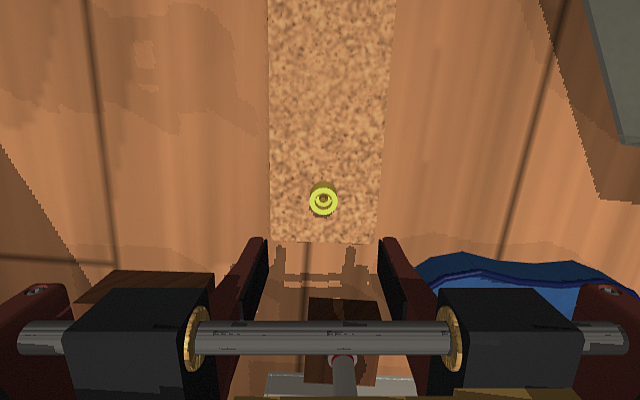

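A stands on the mat at (323,201) in the view. Now B, C and D, each checked from the hover first.

Run:
```python
from m import *
for s,xy in((1,(637.4,174)),(2,(566.6,252)),(3,(517.3,348.5))):
    b=(np.array([*xy,0])-BO)@BR
    manip.goto([*box(-60,b[1],330)],QB)
    r=look(30,xy,55,f"h{s}"); print(s,r)
    if not r or np.linalg.norm(r[0][0]-xy)>9 : print("check"); break
    fetch((r[0][0]+xy)/2,s)
    if manip.current_gripper_width()<5: break
p,d=snapshot("side"); cv2.imwrite("pics/side1.png",p); p,d=snapshot("scene"); cv2.imwrite("pics/scene1.png",p)
```

```text
1 [(array([633.84002686, 175.26533508]), 13.748522758483887, (374, 161))]
mid [-2.8 -2.3 -1.1]
down [-1.5 -1.1  0.1] [623.91081173 167.21408035  26.54400344]
width 23.61876370249108
up [-0.3 -0.2  0.2] width 23.6967808106196
mat [ 0.6  0.2 -0.4]
t 26.3083
2 [(array([563.08117676, 254.96081543]), 13.349047660827637, (362, 160))]
mid [-3.4 -3.  -0.2]
down [-1.8 -1.3  0. ] [564.72071875 253.4334357   26.6526847 ]
width 23.615667691801548
up [-0.2  0.5  1. ] width 23.8284619227105
mat [-0.8 -0.2 -0.1]
t 38.4583
3 [(array([512.75231934, 350.52764893]), 13.489212989807129, (368, 160))]
mid [-3.  -2.1 -0.6]
down [-1.7 -1.4 -0.7] [509.81594095 346.14728758  26.66122327]
width 23.207527811724407
up [-0.4  0.2 -0.6] width 23.47824879627464
mat [ 0.2 -0.5 -1. ]
t 50.575
```

Run:
```python
from m import *
a=[cv2.imread("pics/side1.png")[100:280,180:500]]
for n in("side","scene"):
    p=cv2.imread(f"pics/{n}1.png"); m=yellow(p)
    for c,ar,_ in comps(m>0,8,150):
        w=ray(n,c,27)[0]
        if 300<w[0]<720 and -320<w[1]<400: print(n,c.round(1),ar,w.round(1))
print(np.round(MAT,1))
cv2.imwrite("pics/crop3.png",cv2.resize(a[0],None,fx=2.5,fy=2.5))
```

```text
side [378.7 151.6] 66 [418.6 131.4  27. ]
side [356.4 159.5] 56 [421.8  50.7  27. ]
side [334.2 167.6] 51 [425.6 -29.1  27. ]
side [311.9 175.3] 53 [ 428.  -107.6   27. ]
scene [353.8 235.2] 42 [ 426.1 -109.8   27. ]
[[ 425.2 -108. ]
 [ 422.4  -28. ]
 [ 419.6   52. ]
 [ 416.8  132. ]]
```

View pics/crop3.png

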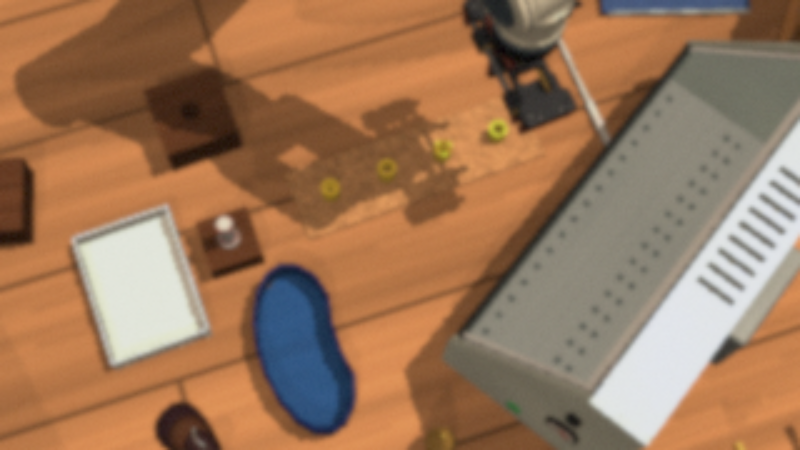

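All four stand on the mat, the box is empty and the flap is shut. Now the gauge: squeeze it in two perpendicular directions to centre it, recheck the bushings, then try each one.

```bash
cat >> m.py <<'E'
def matspots(n="side",bias=(-2.5,0.6)):
    p,_=snapshot(n); o=[]
    for c,ar,_ in comps(yellow(p)>0,12,150):
        w=ray(n,c,27)[0][:2]
        if 300<w[0]<560 and -220<w[1]<220: o.append(w+bias)
    return sorted(o,key=lambda w:w[1])
GB=np.array([456.,-255.5])
def descend(xy,z0,zmin,thr=6,step=1.5):
    f0=manip.current_ft_force()[2]; z=z0
    while z>zmin:
        z=max(z-step,zmin); manip.move_straight([*xy,z],40)
        f=manip.current_ft_force()[2]-f0
        if f>thr: break
    return manip.current_tcp_pos()[2],f
E
python3 - <<'E'
from m import *
effector.grip(50,10)
manip.goto([*GB,160],q(0.3)); manip.move_straight([*GB,72],120)
effector.grip(10,8); print(manip.current_gripper_width(),fz()); effector.grip(50)
manip.move_straight([*GB,72],100,q(0.3+np.pi/2))
effector.grip(10,30); print(manip.current_gripper_width(),fz())
S=matspots(); print(np.round(S,1))
manip.move_straight([*GB,160],120); print("lifted",fz(),manip.current_gripper_width())
m=MAT[0]; manip.goto([*m,130],QM); 
p,_=snapshot("wrist"); cv2.imwrite("pics/w3.png",p)
print(descend(m,100,70), manip.current_tcp_pos(),fz()); print(manip.current_time_s())
E
```

```text
19.123796920023896 [-0.6 -0.8  3. ]
18.64184830661903 [ 0.8 -1.  -0.3]
[[ 424.1 -107.4]
 [ 421.4  -27.8]
 [ 418.2   52. ]
 [ 416.5  131.7]]
lifted [-0.8  0.8 -0.5] 18.598767591490365
(np.float64(81.36729876736364), np.float64(17.56830078279352)) [ 425.4920706  -108.06845546   81.36729877] [-2.7  1.1 17. ]
62.5417
```

View pics/w3.png

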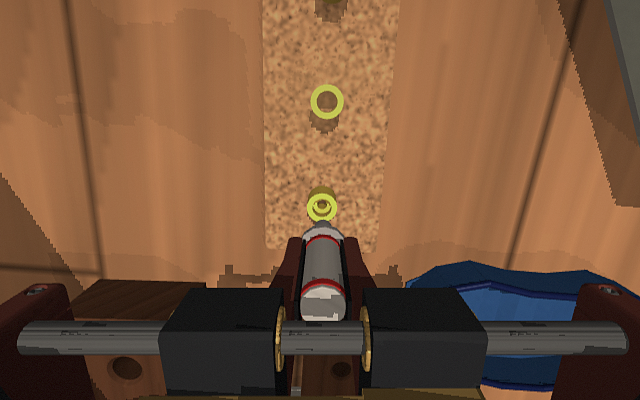

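A stops at about 12 mm, so it is swollen, which agrees with the stepped bore seen at (322,207). Trying the other three.

Run:
```python
from m import *
manip.move_straight([*MAT[0],125],120)
for s in(1,2,3):
    m=MAT[s]; S=matspots(); print(np.round(S,1))
    manip.move_straight([*m,125],200)
    manip.move_straight([*m,100],120)
    print(s,descend(m,100,70,5,1.5),fz()); manip.move_straight([*m,125],120)
manip.goto([*GB,160],q(0.3+np.pi/2)); S=matspots(); print(np.round(S,1)); print(manip.current_time_s(),manip.current_gripper_width())
p,d=snapshot("wrist"); cv2.imwrite("pics/w4.png",p)
```

```text
[[421.6 -28.3]
 [418.3  52.4]
 [415.9 131.8]]
1 (np.float64(69.96995760184352), np.float64(-0.6114739951554239)) [ 0.3  1.3 -0.7]
[[ 424.9 -106.9]
 [ 422.1  -32. ]
 [ 417.3   56.4]
 [ 416.3  131.8]]
2 (np.float64(81.33045044614866), np.float64(17.938025885867262)) [-3.5  1.4 17. ]
[[ 425.5 -107.3]
 [ 422.1  -27.6]
 [ 418.8   53.8]]
3 (np.float64(69.96834675709628), np.float64(-0.29973401813385686)) [-0.9  0.1 -0.7]
[[ 424.1 -107.4]
 [ 421.6  -27.6]
 [ 418.7   52.3]
 [ 416.   131.9]]
82.4333 18.364914790938194
```

View pics/w4.png

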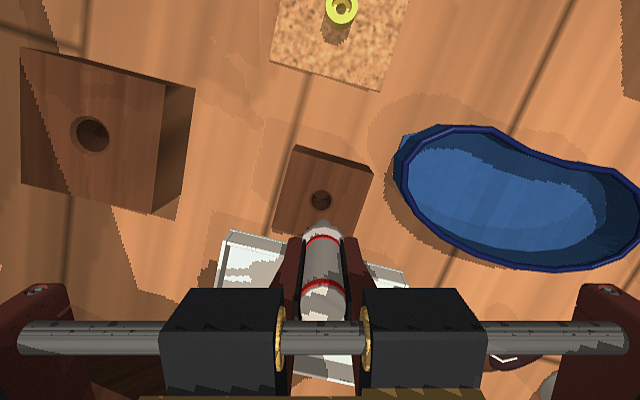

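Slots 1 and 3 passed to the mat and slots 0 and 2 stuck. The block's empty hole is at (321,200), below the gauge tip. Returning the gauge.

Run:
```python
from m import *
manip.move_straight([*GB,112],120)
print(descend(GB,112,71,4,2),fz())
effector.grip(50); manip.move_straight([*GB,180],150)
manip.move_straight([GB[0],GB[1]-70,200],200)
for n in("side","scene"):
    p,d=snapshot(n); cv2.imwrite(f"pics/{n}2.png",p); P=cloud(n,d)
    x,y,z=P[...,0],P[...,1],P[...,2]; g=(abs(x-456)<50)&(abs(y+255)<45)&(z>85)&(z<110); 
    if g.sum(): print(n,"gauge top",g.sum(),np.nanmean(P[g],0).round(1))
    # tray & dish
    h=cv2.cvtColor(p,cv2.COLOR_BGR2HSV); b=cv2.inRange(h,(100,100,20),(125,255,255))>0
    m=b&(x>480)&(x<760)&(y>-300)&(y<-120)
    uv=np.argwhere(m)[:,::-1]
    if len(uv): print(n,"dish",len(uv),cv2.minAreaRect(ray(n,uv,38)[:,:2].astype(np.float32)))
print(np.round(matspots(),1),manip.current_time_s())
```

```text
(np.float64(71.93743585677316), np.float64(11.422727503463982)) [-2.5  1.3 11.7]
side gauge top 40 [ 457.9 -255.3   97.7]
side dish 1718 ((622.9279174804688, -210.90017700195312), (216.76959228515625, 98.41877746582031), 0.40570780634880066)
scene gauge top 31 [ 456.4 -258.    98.7]
scene dish 913 ((614.060791015625, -208.09146118164062), (196.78990173339844, 88.92172241210938), 0.7360224723815918)
[[ 423.8 -107.5]
 [ 421.6  -27.6]
 [ 418.9   51.9]
 [ 416.3  131.8]] 90.5
```

```bash
cat >> m.py <<'E'
def sort(src,dst,zf):
    effector.grip(60,15); manip.goto([*src,150],QM); manip.move_straight([*src,25.5],150)
    effector.grip(10,15); w=manip.current_gripper_width(); manip.move_straight([*src,170],200)
    manip.goto([*dst,170],q(1.57)); manip.move_straight([*dst,zf+40],200); manip.move_straight([*dst,zf+22],50); f=fz()
    effector.grip(40); manip.move_straight([*dst,150],180); print("w",round(w,1),f,"t",manip.current_time_s())
E
python3 - <<'E'
from m import *
sort(MAT[1],(450,-380),4)
print(np.round(matspots(),1))
sort(MAT[3],(500,-380),4)
manip.goto([440,-200,300],q(1.57))
print(np.round(matspots(),1))
p,d=snapshot("wrist"); cv2.imwrite("pics/w5.png",p)
p,d=snapshot("side"); cv2.imwrite("pics/side3.png",p)
E
```

```text
w 23.6 [-0.9  0.1 -0.2] t 98.5167
[[ 424.1 -107.4]
 [ 418.3   52.1]
 [ 416.   131.9]]
w 23.6 [ 0.1  0.4 -0.2] t 107.9667
[[ 423.8 -107.5]
 [ 418.6   52. ]]
```

View pics/side3.png

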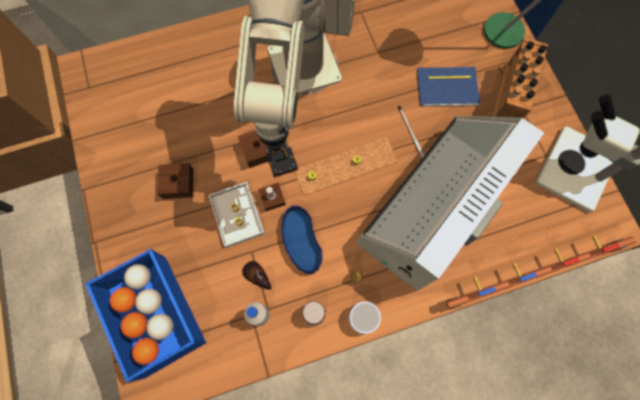

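Both sound bushings are in the tray at (236,205) and (239,223), and the swollen ones are still on the mat at (312,175) and (357,160). Now the dish.

Run:
```python
from m import *
sort(MAT[0],(588,-222),3)
print(np.round(matspots(),1))
sort(MAT[2],(650,-222),3)
manip.goto([430,60,350],q(1.65)); 
a=[]
for n in("side","scene"):
    p,d=snapshot(n); cv2.imwrite(f"pics/{n}4.png",p); P=cloud(n,d)
    x,y,z=P[...,0],P[...,1],P[...,2]; g=(abs(x-456)<50)&(abs(y+255)<45)&(z>85)&(z<110); print("gauge",np.nanmean(P[g],0).round(1))
    for c,ar,_ in comps(yellow(p)>0,8,150):
        w=ray(n,c,27)[0]
        if 300<w[0]<760 and -460<w[1]<400: print(n,c.round(1),ar,w.round(1))
    B=(P-BO)@BR; k=(abs(B[...,1])<200)&(B[...,0]>-40)&(B[...,0]<80)
    r=B[k][:,2]-(106+(B[k][:,0]+65)*1.0545); print("flap resid",np.nanmedian(r).round(1),np.nanpercentile(r,[10,90]).round(1))
s=cv2.imread("pics/side4.png")[140:310,180:400]; cv2.imwrite("pics/fin.png",cv2.resize(s,None,fx=3.4,fy=3.4,interpolation=cv2.INTER_CUBIC))
print(manip.current_time_s())
```

```text
w 23.3 [-0.1 -0.4 -0.6] t 116.2917
[[418.6  52.2]]
w 23.8 [-0.5  0.3 -0.5] t 124.575
gauge [ 458.4 -255.6   97.9]
side [234.1 207.1] 44 [ 452.4 -379.3   27. ]
side [238.1 221.5] 44 [ 502.7 -379.8   27. ]
side [293.4 231.5] 51 [ 590.1 -222.    27. ]
side [299.2 249.7] 52 [ 651.5 -222.1   27. ]
flap resid 0.4 [-3.   3.9]
gauge [ 456.3 -256.7  100.9]
scene [333.3 173.3] 43 [ 648.6 -222.9   27. ]
scene [391.1 173.4] 45 [ 499.6 -379.9   27. ]
scene [400.8 182.4] 44 [ 449.6 -379.8   27. ]
scene [344.8 184.6] 45 [ 586.8 -222.5   27. ]
flap resid 3.2 [-2.1  8.5]
126.1917
```

View pics/fin.png

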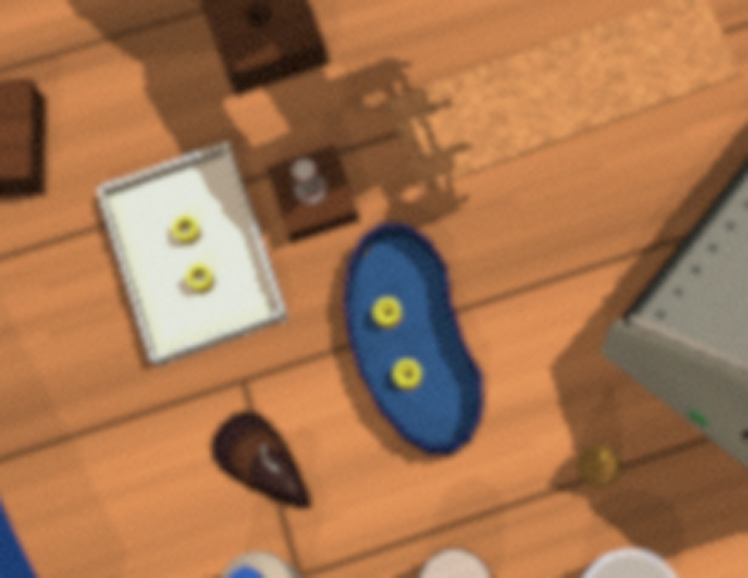

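The picture shows two bushings upright in the tray at (185,228) and (199,277), and two in the dish at (387,311) and (407,374). The gauge is in its block at (307,178), and the shell and plumb bob are in place. Handing in.

```bash
python3 -c "
from m import *
manip.dwell(0.3); print(fz(), np.abs(manip.current_qd()).max().round(4)); manip.job_done()"
```

```text
[ 0.1 -0.1 -0.6] 0.0047
the job is handed in; nothing more can be done
```

I fetched all four bushings through the flap, stood them on the mat, tried the gauge in each, returned it to its block, and sorted the bushings. The job was handed in at about 126 s of the 210 s allowed.

- **Gauging:** bushings B and D (the second and fourth fetched) let the gauge drop freely to the mat, so they are in the white tray. In A and C it stuck about 12 mm down with about 17 N, so they are in the blue dish. Both stops read about 0.5 mm past the stated 9 to 12 mm, within my measuring error.
- **Final checks:** both fixed cameras agree to about 3 mm on the two bushings in the tray and the two in the dish, and the last picture shows them upright. The gauge top is back at its starting height, and the flap's surface lies on its shut plane to within about 3 mm. The shell and plumb bob look unmoved. I did not check the probe closely in the last pictures, but nothing went near it.
- **Disagreements:** the wrist camera differed from the fixed cameras by about 4 mm, so I used the average of the two for the grasps. I saw no bushing knocked aside.

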